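# Cure a batch of cast resin beads

### The arm

A 7-joint arm with a two-finger parallel gripper is mounted at the origin on the work surface. World frame = base frame: x ahead of the robot, y to its left, z up, the work surface at z = 0. Lengths are in m, angles in degrees, forces in N, time in s.
With the tool pointing down it reaches from about 0.425 to 0.875 m from the base axis. Payload 4.7 kg.
Tool frame: the origin (TCP) lies midway between the tips of the shut fingers; the grasp point (between the pads) lies 19 mm behind it (env.grip_point_offset is the distance from the TCP to the grasp point, in m); z points along the fingers, y is the line along which they close (so a half turn about z gives the same grasp; the last joint's range is limited). The gripper opens to 87 mm and grips with 3 to 60 N. Pads are 19 mm wide; open, the fingers measure 117 mm over their backs; the gripper's body (75 mm by 190 mm) begins 51 mm behind the grasp point.
Start: joints at [72.313, 18.392, -4.016, 83.108, 1.295, 78.541, -3.26], TCP at [0.206, -0.616, 0.223] pointing down, gripper open.
Joint ranges: [-163.93, 163.93], [-17.29, 119.83], [-79.2, 71.16], [3.27, 140.29], [-89.18, 269.18], [5.43, 117.66], [-154.24, 154.24]. Speed limits (degrees/s): [147.25, 147.25, 180, 180, 180, 180, 180].

### API

Orientations are given as [roll, pitch, yaw] about the fixed x, y, z axes, in that order (R = Rz(yaw) Ry(pitch) Rx(roll)).
In Python, from cell import env gives the robot as it stands.
- The arm moves only by the shell command python3 -m jog 'ROWS' [FORCE]. ROWS is JSON, a list of rows, each a list of 7 numbers: the shift along the tool's x, y, z in m, then the turn, a rotation vector about the tool's x, y, z in rad, then the finger opening in m, from 0 to 0.087. A call has 1 to 12 rows; each row shifts and turns the commanded pose from where the row before left it, along the tool's axes as they then stand; what a row does not reach is not made up. A row lasts 1/12 s, in which the tool goes at most 41.7 mm and 7.16 degrees, less where a joint would pass 70% of its speed; a pose out of reach is approached as far as the arm can. A call is refused whole if a number of a shift passes 0.0417 or a number of a turn 0.125, either way. A call with a gripper value outside its range is refused whole. The fingers move at their own pace and stop on an object; FORCE is the grip in N (left out, the last holds). Time passes only in rows, so rows that do not move let the fingers close. It gives the time, the measured TCP pose, the force, the opening and the grip force at its end, in the units of the state.
- env.get_obs(): the state, without advancing time (a new reading comes with each control period).
- env.read_camera(name): name is "scene" or "side" or "wrist"; returns the picture (420x560x3 uint8, blue, green, red); there is no depth.
- env.get_calibration(name): a dict with "fov_y" (degrees; the focal length in pixels is half the picture's height over the tangent of half this angle, whatever the lens; pixels are square), "cx", "cy" (the principal point, pixels), "k1" (the pictures are not rectified: a ray, as slopes to the right and down, at radius r is drawn at 1 + k1 r^2 times it, then the intrinsics apply), "pose" (4x4, takes a point from camera to world coordinates). Camera axes: x right, y up, looking along -z (the intrinsics and any distortion apply to the point x, -y, -z); pixel columns grow to the right and rows downward; lengths in m; the calibration is good to about 2 mm. A picture is of the moment at which its call begins: read the wrist's pose just before it. get_calibration takes no time and is no camera call; for the wrist camera it gives the pose at the moment of the call.
- env.sign_off(): hands the job in; it is judged then, once.
The state is a dict: "time_s": time; "qpos": joint angles; "joint_velocities": joint speeds; "effort": joint torques, N m; "tool_pos": TCP position; "tool_rot": TCP orientation; "force": force on the tool from outside, world axes, zero at the start; "wrist_torque": the same for the moment, N m; "grip_width": finger opening in m; "grasp_force": force on a finger pad.
Only numpy, scipy, OpenCV 4.12 (cv2) and the standard library are available. Lean on these libraries where they do the work, as an engineer would, in place of code of your own. Each camera call takes 0.05 s, during which the arm holds its last target. There are 200 camera calls.

### The job

Run a batch of resin beads through the UV curing box: first test the safety limit switch by pushing its roller arm down until it clicks and letting it spring back up, then lay every bead mould from the bench flat on the floor of the box, resin side up and not stacked, and swing the flap fully shut so that its tab drops behind the rim. Only with the flap shut, run the lamps by tilting the joystick well over, straight towards the arrow on its console, holding it there for at least two seconds and letting it spring back; leave the bracelet, the jar and the pliers where they are.

Things in the scene. Friction and masses are not known exactly. Their poses are not given: they have to be found in the camera images.
- curebox: The UV curing box, fixed: open-topped, white, with an amber-windowed flap. Outside 272 (its x) by 200 (its y) by 65 mm high, walls 6 mm, inner floor 20 mm above the bench: inside 260 by 188 by 45 mm deep. Origin: centre of the underside; z up. The flap is hinged along the top of the +y wall (away from the bench's middle); its tab goes behind the -y wall.
- flap (a joint): Angle of the flap (rad): 0 fully shut, flat on the rim, tab behind it; 1.57 upright; stop at 1.95. Starts at 1.6 to 1.9 (leaning away). The stiff hinge stays where it is left; 1 to 3 N at the free edge moves it.
- flap_hinge (a point): Point on the hinge axis, half way along the flap: on the rim of the box's +y wall (66 mm above the bench), level with the flap's underside when shut. The axis runs along the box's x.
- flap_tab (a point): Middle of the tab's tip: the tab is 80 wide, 5 thick, hangs 14 mm under the flap, 24 mm in from the free edge.
- flap_edge (a point): Middle of the flap's free edge, on its outer face (upper when shut). The flap is a panel 276 wide, 213 mm from hinge axis to free edge, 8 mm thick; when shut its last 13 mm stick out past the box.
- mould1: A bead mould, loose: a pale silicone-grey block 70 (its x) by 32 (its y) by 22 mm high, with three round wells of raspberry and dark red resin in its top; about 80 g. Origin: centre of the underside; z up. May be absent (None): three to five of the five alike moulds are on the bench.
- mould2: A bead mould, loose: a pale silicone-grey block 70 (its x) by 32 (its y) by 22 mm high, with three round wells of raspberry and dark red resin in its top; about 80 g. Origin: centre of the underside; z up. May be absent (None): three to five of the five alike moulds are on the bench.
- mould3: A bead mould, loose: a pale silicone-grey block 70 (its x) by 32 (its y) by 22 mm high, with three round wells of raspberry and dark red resin in its top; about 80 g. Origin: centre of the underside; z up. May be absent (None): three to five of the five alike moulds are on the bench.
- mould4: A bead mould, loose: a pale silicone-grey block 70 (its x) by 32 (its y) by 22 mm high, with three round wells of raspberry and dark red resin in its top; about 80 g. Origin: centre of the underside; z up. May be absent (None): three to five of the five alike moulds are on the bench.
- mould5: A bead mould, loose: a pale silicone-grey block 70 (its x) by 32 (its y) by 22 mm high, with three round wells of raspberry and dark red resin in its top; about 80 g. Origin: centre of the underside; z up. May be absent (None): three to five of the five alike moulds are on the bench.
- console: The joystick console, fixed: a light grey box 120 by 120 by 50 mm high. Origin: centre of the underside. Its x axis is the way the raised black arrowhead on its top points.
- tilt_fwd (a joint): Tilt of the joystick along the console's x (rad): 0 upright, positive towards the arrow, stops at 0.5 either way, springs back when let go. It counts as held over above 0.28; some 3 N on the ball does that.
- tilt_side (a joint): Tilt of the joystick across the arrow (rad): 0 upright, positive towards the console's -y, stops at 0.5, springs back. Straight towards the arrow means within 0.2.
- stick_ball (a point): Centre of the joystick's black ball knob, 36 mm in diameter, on a 12 mm steel shaft; 125 mm above the bench when upright, 70 mm above the pivot.
- switch: The limit switch, fixed: a metal foot 90 by 80 by 12 mm with an upright aluminium switch body 40 by 34 mm, centred 20 mm to -x of the foot's centre, up to 114 mm above the bench. Origin: centre of the foot's underside. The roller arm lies on the +y side of the body and reaches out to the switch's +x.
- lever (a joint): Angle of the limit switch's roller arm (rad): 0 at rest, slanting up; grows as the roller is pushed down; clicks at 0.40, stop at 0.65; springs back when let go. 3 to 5 N down on the roller reaches the click. The arm is 60 mm from pivot to roller centre and rests 0.42 above level, so it clicks about level, some 23 mm down.
- lever_roller (a point): Centre of the white roller at the end of the arm: 22 mm in diameter, 14 mm wide; about 121 mm above the bench at rest, 35 mm to +x and 36 mm to +y of the switch's origin.
- bracelet: Bystander: a bracelet of lilac beads, 85 mm across, 13 mm high, lying flat. Origin: centre of the underside.
- jar: Bystander: a jar of beads with a metal cap, 68 mm across, 55 mm high. Origin: centre of the underside.
- pliers: Bystander: a pair of dark-handled pliers, about 150 by 50 by 13 mm, lying beyond the curing box. Origin: at the pivot, on the bench.
Not all that is in view belongs to the job. What is shaped like the mould5 but yellow is not meant.

How it is judged:
By the outcome, as a careful person would: the job done as asked, in the order asked, and still so for the second after the job is handed in, with the robot touching nothing.
Of mould1, mould2, mould3, mould4, mould5 only 3 to 5 are there at a start; the rules pass over those that are not, and their reading is None.
At some moment in a run one of mould1, mould2, mould3, mould4, mould5 may be knocked a few centimetres aside while the robot is not near it.
Once in a run the grip may slacken for a moment while it holds something.
It also fails if it takes over 210 s, if anything falls off the work surface, if the arm or the gripper's body presses on something with over 40 N, if the wrist force passes 120 N, or if a joint passes its speed limit or range.

## Working session

There is one attempt and no reset: what is moved stays moved. The work goes in short steps, Python scripts to look and compute and a shell command to move; the robot and the scene stay as the last step left them, time stands still between calls to the robot, and variables do not carry over. Pictures are saved under pics/ and viewed, at most 14 in all, crops included, and the job is handed in when it is done.

```bash
ls; mkdir -p pics
cat > h.py <<'E'
import numpy as np, cv2
from cell import env
from scipy.spatial.transform import Rotation as R
def K(c):
    f=210/np.tan(np.radians(c["fov_y"])/2); return f
def proj(c,P):
    P=np.atleast_2d(P); M=np.linalg.inv(np.array(c["pose"])); q=P@M[:3,:3].T+M[:3,3]
    x=q[:,0]/-q[:,2]; y=-q[:,1]/-q[:,2]; s=1+c["k1"]*(x*x+y*y); f=K(c)
    return np.c_[c["cx"]+f*x*s, c["cy"]+f*y*s]
def ray(c,u,v):
    f=K(c); x0=(u-c["cx"])/f; y0=(v-c["cy"])/f; x,y=x0,y0
    for _ in range(30):
        s=1+c["k1"]*(x*x+y*y); x,y=x0/s,y0/s
    T=np.array(c["pose"]); d=T[:3,:3]@np.array([x,-y,-1]); return T[:3,3],d/np.linalg.norm(d)
def onz(c,u,v,z):
    o,d=ray(c,u,v); return o+d*(z-o[2])/d[2]
def tri(*obs):
    A=np.zeros((3,3));b=np.zeros(3)
    for c,u,v in obs:
        o,d=ray(c,u,v);P=np.eye(3)-np.outer(d,d);A+=P;b+=P@o
    p=np.linalg.solve(A,b); return p,[np.linalg.norm((np.eye(3)-np.outer(ray(*x)[1],ray(*x)[1]))@(p-ray(*x)[0])) for x in obs]
def st():
    o=env.get_obs(); print(round(o["time_s"],2),np.round(o["tool_pos"],4),np.round(o["tool_rot"],2),np.round(o["force"],1),o["grip_width"],o["grasp_force"]); return o
E
python3 - <<'E'
from h import *
o=st()
for n in["scene","side","wrist"]:
    c=env.get_calibration(n); im=env.read_camera(n); cv2.imwrite(f"pics/{n}0.png",im); print(n,c["fov_y"],c["cx"],c["cy"],c["k1"],np.round(c["pose"],3).tolist())
a=cv2.imread("pics/scene0.png");b=cv2.imread("pics/side0.png")
cv2.imwrite("pics/s0big.png",cv2.resize(a,(800,600),interpolation=cv2.INTER_CUBIC))
cv2.imwrite("pics/d0big.png",cv2.resize(b,(800,600),interpolation=cv2.INTER_CUBIC))
E
```

```text
pics
0.0 [ 0.206  -0.6159  0.2215] [-1.7989e+02  1.0000e-02  1.8500e+01] [-0.1  0.5 -0.2] 0.08674325509262776 0.0
scene 48.03482923894822 277.14287484610185 208.73163177083583 -0.1630253690909232 [[0.587, -0.636, 0.5, 1.067], [0.809, 0.448, -0.381, -0.386], [0.018, 0.628, 0.778, 0.871], [0.0, 0.0, 0.0, 1.0]]
side 48.1611903075819 279.4784708800172 206.98735447990552 -0.1123024615011547 [[0.981, 0.146, -0.129, 0.454], [-0.194, 0.698, -0.689, -0.694], [-0.011, 0.701, 0.713, 0.792], [0.0, 0.0, 0.0, 1.0]]
wrist 59.44907696879815 284.5425877127436 210.0517902618501 -0.059857814616458165 [[0.317, 0.92, 0.231, 0.269], [-0.949, 0.307, 0.076, -0.596], [-0.001, -0.244, 0.97, 0.384], [0.0, 0.0, 0.0, 1.0]]
```

View pics/s0big.png

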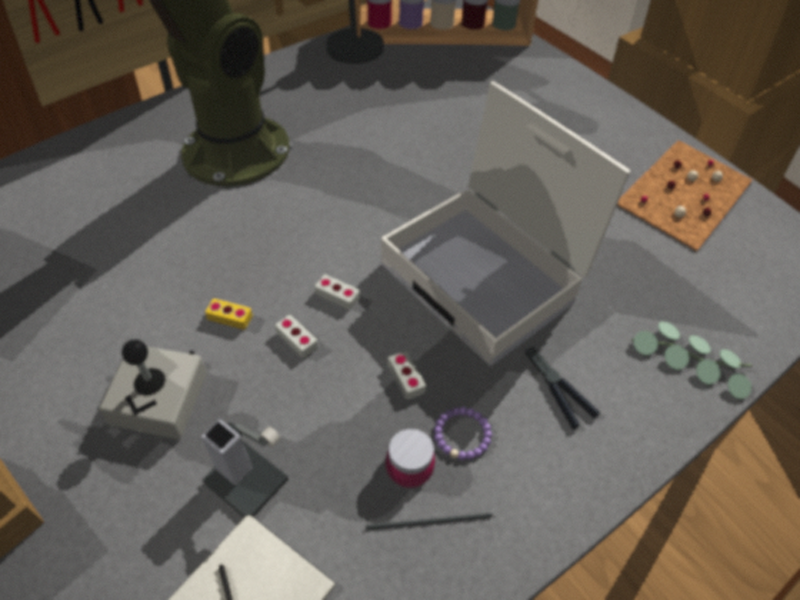

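View pics/d0big.png

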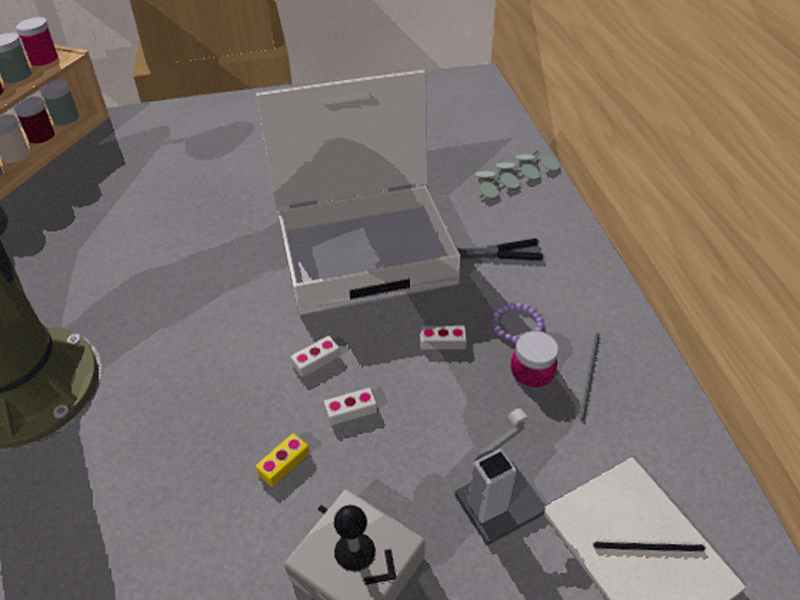

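Scene picture: three pale moulds at (337,290), (296,335) and (406,375); yellow decoy at (228,312); console (150,390), switch (245,470, roller 270,436), box (480,270), flap leaning back. Side: moulds (316,355), (350,405), (443,335); yellow decoy (283,460). I'll enlarge for accurate pixels.

Run:
```python
import cv2,numpy as np
a=cv2.imread("pics/scene0.png");b=cv2.imread("pics/side0.png")
A=cv2.resize(a[190:390,55:322],(800,600),interpolation=cv2.INTER_CUBIC) # 3x
B=cv2.resize(b[220:420,175:442],(800,600),interpolation=cv2.INTER_CUBIC)
cv2.imwrite("pics/c1.png",A);cv2.imwrite("pics/c2.png",B)
```

```text
(no output)
```

View pics/c1.png

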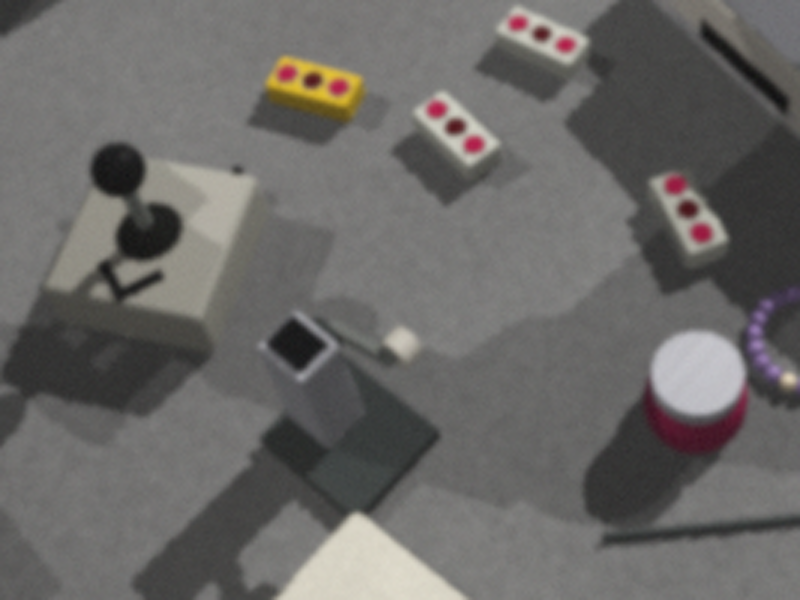

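View pics/c2.png

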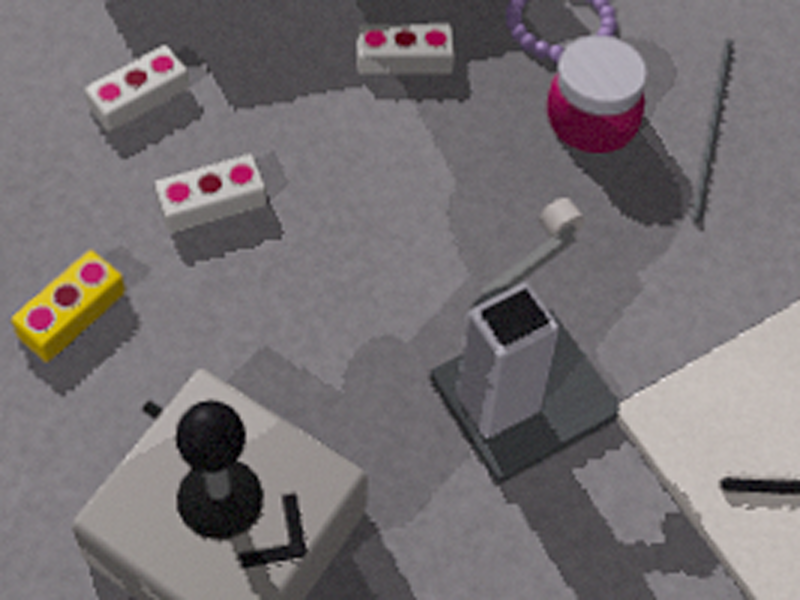

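Confirmed: the pale blocks in c1 at (540,35), (456,127), (688,210) are the moulds (c2 at (136,77), (210,184), (405,38)). The block at (313,80) / (66,295) is yellow and so not meant. The arrow tip is at c1 (122,298) / c2 (302,552), and the roller is at (402,343) / (562,216).

```bash
cat > m.py <<'E'
from h import *
cs,cd=env.get_calibration("scene"),env.get_calibration("side")
s=267/800
def T(n,p,q):
    x,e=tri((cs,55+p[0]*s-.33,190+p[1]*s-.33),(cd,175+q[0]*s-.33,220+q[1]*s-.33)); print(n,np.round(x*1000,1),"err",np.round(max(e)*1000,1)); return x
def TB(n,p,q):
    x,e=tri((cs,p[0]*.7,p[1]*.7),(cd,q[0]*.7,q[1]*.7)); print(n,np.round(x*1000,1),"err",np.round(max(e)*1000,1)); return x
def yaw(a,b): print("   yaw",round(np.degrees(np.arctan2(*(b-a)[1::-1])),1),"len",np.linalg.norm(b-a)*1000,"mid",np.round((a+b)*500,1))
yaw(T("A1",(518,23),(110,92)),T("A2",(565,45),(162,63)))
yaw(T("B1",(437,109),(178,191)),T("B2",(473,145),(241,173)))
yaw(T("C1",(675,185),(375,38)),T("C2",(701,233),(435,38)))
yaw(T("Yel",(287,74),(40,318)),T("Y2",(339,88),(92,272)))
c=[T("con+y",(257,180),(200,370)),T("con-x",(140,158),(75,522)),T("con+x",(208,318),(365,475))]
yaw(c[1],c[2])
t=T("tip",(122,298),(302,552)); b=T("ball",(118,170),(210,435)); yaw(b,t)
w=[T("sw-+",(300,310),(470,308)),T("sw++",(338,345),(522,285)),T("sw+-",(303,380),(555,318)),T("sw--",(260,345),(490,348))]
yaw(w[0],w[1]);yaw(w[3],w[2])
T("roller",(402,343),(562,216));T("jar",(698,372),(602,73))
yaw(TB("box--",(385,240),(297,283)),TB("box+-",(493,357),(460,258)));TB("box++",(580,281),(428,188))
yaw(TB("flap-",(490,83),(258,94)),TB("flap+",(628,171),(425,72)))
E
python3 m.py
```

```text
A1 [426.8 -46.8  23.6] err 0.6
A2 [466.4 -28.4  23.8] err 0.0
   yaw 24.9 len 43.68542404754146 mid [446.6 -37.6  23.7]
B1 [ 463.2 -141.3   23.9] err 0.1
B2 [ 506.7 -135.8   24. ] err 0.4
   yaw 7.2 len 43.8823939086377 mid [ 484.9 -138.6   24. ]
C1 [621.1 -35.8  23.8] err 0.2
C2 [664.  -44.4  23.2] err 0.0
   yaw -11.4 len 43.74585372823377 mid [642.5 -40.1  23.5]
Yel [ 366.2 -219.2   22.7] err 0.0
Y2 [ 401.3 -192.1   22.4] err 0.2
   yaw 37.7 len 44.32782748571118 mid [ 383.7 -205.6   22.5]
con+y [ 458.5 -284.8   44.2] err 0.5
con-x [ 374.1 -349.3   19.4] err 3.8
con+x [ 538.6 -363.3   39.9] err 2.7
   yaw -4.9 len 166.39662955720854 mid [ 456.3 -356.3   29.6]
tip [ 496.1 -404.9   48.9] err 0.9
ball [ 458.1 -367.   125.3] err 0.2
   yaw -44.9 len 93.4146807682829 mid [ 477.1 -385.9   87.1]
sw-+ [ 609.2 -313.5  110.1] err 0.3
sw++ [ 642.2 -304.8  108.1] err 0.2
sw+- [ 652.8 -332.6  113.1] err 1.4
sw-- [ 614.5 -342.3  109.6] err 2.7
   yaw 14.7 len 34.17161981184451 mid [ 625.7 -309.1  109.1]
   yaw 14.1 len 39.71417235532462 mid [ 633.7 -337.5  111.4]
roller [ 672.5 -275.3  125.3] err 0.5
jar [ 760.3 -120.9   50.8] err 1.5
box-- [435.6  68.6  63.9] err 1.1
box+- [704.9  76.9  49.8] err 9.0
   yaw 1.8 len 269.85059555528704 mid [570.2  72.8  56.8]
box++ [689.7 270.5  63.5] err 1.4
flap- [416.7 283.3 277.5] err 0.3
flap+ [687.9 301.8 276.6] err 1.9
   yaw 3.9 len 271.81719142334913 mid [552.3 292.5 277.1]
```

```bash
cat >> h.py <<'E'
def plan(t,yaw=None):
    o=st(); Rm=R.from_euler("xyz",o["tool_rot"],degrees=True); p=np.array(o["tool_pos"])
    if yaw is not None:
        G=R.from_euler("xyz",[180,0,yaw],degrees=True); print("turn rad",np.round((Rm.inv()*G).as_rotvec(),4)); Rm=G
    d=Rm.inv().apply(np.array(t)-p); print("shift mm",np.round(d*1000,1),"min rows",np.ceil(abs(d).max()/.036))
E
python3 -m jog '[[0,0,0,0,0,-0.125,0],[0,0,0,0,0,-0.125,0],[0,0,0,0,0,-0.125,0],[0,0,0,0,0,-0.125,0],[0,0,0,0,0,-0.125,0],[0,0,0,0,0,-0.125,0],[0,0,0,0,0,-0.125,0],[0,0,0,0,0,-0.125,0],[0,0,0,0,0,-0.125,0],[0,0,0,0,0,-0.125,0],[0,0,0,0,0,-0.125,0],[0,0,0,0,0,-0.125,0]]' 20
python3 -c "
from h import *
plan([.673,-.276,.2],104.5)"
python3 - <<'E'
import cv2
a=cv2.imread("pics/scene0.png")[50:260,250:450];b=cv2.imread("pics/side0.png")[45:225,170:330]
cv2.imwrite("pics/box.png",cv2.hconcat([cv2.resize(a,(400,420),interpolation=2),cv2.resize(b,(373,420),interpolation=2)]))
E
```

```text
time_s: 1.15
tool_pos: [0.206, -0.6162, 0.2221]
tool_rot: [-180.0, -0.0, 104.8]
force: [0.3, 0.9, -1.3]
grip_width: 0.0153
grasp_force: 0.0
1.15 [ 0.206  -0.6162  0.2221] [-1.8000e+02 -4.0000e-02  1.0479e+02] [ 0.3  0.9 -1.3] 0.01526183441840636 0.0
turn rad [-0.0001 -0.0007  0.005 ]
shift mm [212.5 537.3  22.1] min rows 15.0
```

View pics/box.png

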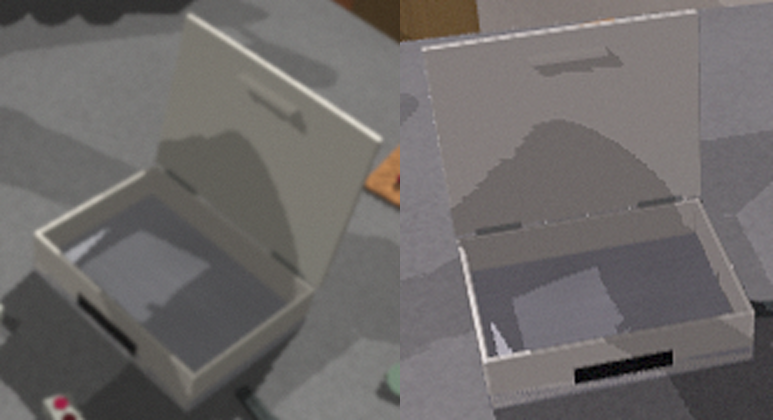

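The flap leans back, hinge on the far (+y) wall; rim corners at left-pane (36,235), (189,378), (313,290) and right-pane (486,361), (753,313), (698,200).

```bash
python3 -m jog '[[0.0125,0.0316,0,0,0,0,0],[0.0125,0.0316,0,0,0,0,0],[0.0125,0.0316,0,0,0,0,0],[0.0125,0.0316,0,0,0,0,0],[0.0125,0.0316,0,0,0,0,0],[0.0125,0.0316,0,0,0,0,0],[0.0125,0.0316,0,0,0,0,0],[0.0125,0.0316,0,0,0,0,0],[0.0125,0.0316,0,0,0,0,0],[0.0125,0.0316,0,0,0,0,0],[0.0125,0.0316,0,0,0,0,0],[0.0125,0.0316,0,0,0,0,0]]'
python3 - <<'E'
from h import *
from scipy.optimize import least_squares as L
cs,cd=env.get_calibration("scene"),env.get_calibration("side")
P=np.array([[-136,-100,65],[136,-100,65],[136,100,65],[-136,100,65]])/1000
us=np.array([[36,235],[189,378],[313,290]])/2+[250,50]
ud=np.array([[86,361],[353,313],[298,200],[60,240]])/2.333+[170,45]
def W(p,P): return R.from_euler("z",p[2]).apply(P)+[p[0],p[1],0]
f=lambda p: np.r_[(proj(cs,W(p,P[:3]))-us).ravel(),(proj(cd,W(p,P))-ud).ravel()]
r=L(f,[.563,.17,.05],loss="soft_l1"); print(r.x,np.degrees(r.x[2]),np.round(f(r.x),1))
def F(a,x):  # flap free edge inner face
    q=np.array([[-.138,.1,.066],[.138,.1,.066]]); q[:,1]-=.213*np.cos(a); q[:,2]+=.213*np.sin(a); return W(x,q)
us2=np.array([[190,15],[381,139]])/2+[250,50]; ud2=np.array([[22,45],[297,10]])/2.333+[170,45]
g=lambda a: np.r_[(proj(cs,F(a[0],r.x))-us2).ravel(),(proj(cd,F(a[0],r.x))-ud2).ravel()]
q=L(g,[1.7]);print("flap",q.x,np.round(g(q.x),1),F(q.x[0],r.x))
plan([.673,-.276,.2],104.5)
E
```

```text
time_s: 2.15
tool_pos: [0.5369, -0.3755, 0.2223]
tool_rot: [-180.0, -0.0, 104.4]
force: [1.1, -0.2, 0.3]
grip_width: 0.0007
grasp_force: 0.0
[0.55782525 0.16882564 0.05547142] 3.1782779768810556 [-2.8 -1.   0.9  1.   0.7  0.3 -2.1  1.2  0.9  0.2  0.5 -1.3 -1.9 -1.2]
flap [1.71072334] [-0.7 -1.1  0.4  0.4 -0.6  0.5 -0.3 -0.6] [[0.41284615 0.29068229 0.27691818]
 [0.68842163 0.30598455 0.27691818]]
2.15 [ 0.5369 -0.3755  0.2223] [-1.7997e+02 -1.0000e-02  1.0443e+02] [ 1.1 -0.2  0.3] 0.0006724755178943555 0.0
turn rad [-0.0005 -0.0001 -0.0013]
shift mm [ 62.3 156.7  22.3] min rows 5.0
```

```bash
python3 -m jog '[[0.0125,0.0313,0,0,0,0,0],[0.0125,0.0313,0,0,0,0,0],[0.0125,0.0313,0,0,0,0,0],[0.0125,0.0313,0,0,0,0,0],[0.0125,0.0313,0,0,0,0,0],[0,0,0.02,0,0,0,0],[0,0,0.02,0,0,0,0],[0,0,0.02,0,0,0,0],[0,0,0,0,0,0,0]]'
python3 - <<'E'
from h import *
plan([.673,-.276,.1],104.5)
E
```

```text
time_s: 2.9
tool_pos: [0.6693, -0.2762, 0.1567]
tool_rot: [-179.6, -0.3, 104.5]
force: [-1.0, -0.6, -0.9]
grip_width: 0.0006
grasp_force: 0.0
2.9 [ 0.6693 -0.2762  0.1567] [-179.58   -0.28  104.48] [-1.  -0.6 -0.9] 0.0005940530441077254 0.0
turn rad [-0.0073 -0.0049 -0.0004]
shift mm [-0.8  3.6 56.7] min rows 2.0
```

```bash
python3 -m jog '[[0,0.005,0.005,0,0,0,0],[0,0,0.005,0,0,0,0],[0,0,0.005,0,0,0,0],[0,0,0.005,0,0,0,0],[0,0,0.005,0,0,0,0],[0,0,0.005,0,0,0,0],[0,0,0.005,0,0,0,0],[0,0,0.005,0,0,0,0],[0,0,0.005,0,0,0,0],[0,0,0.005,0,0,0,0],[0,0,0.005,0,0,0,0],[0,0,0,0,0,0,0]]'
python3 - <<'E'
from h import *
im=env.read_camera("side"); cv2.imwrite("pics/sw.png",cv2.resize(im[200:400,240:440],(600,600),interpolation=2)); st()
E
```

```text
time_s: 3.9
tool_pos: [0.6768, -0.2755, 0.1066]
tool_rot: [-180.0, -0.0, 104.5]
force: [3.8, 1.3, 3.9]
grip_width: 0.0002
grasp_force: 2.1
3.95 [ 0.6767 -0.2756  0.107 ] [-1.7998e+02 -2.0000e-02  1.0445e+02] [2.8 1.3 5.1] 0.0006153657219287298 2.0381342992186546
```

View pics/sw.png

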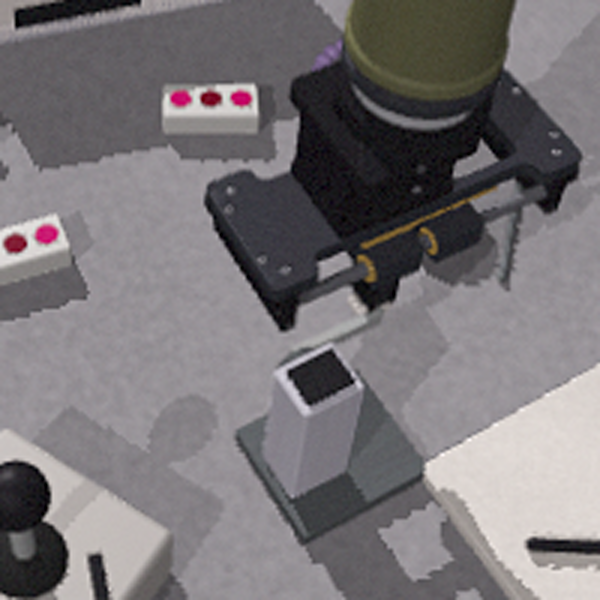

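The fingertip (375,300) bears on the roller and the arm is about level, with ~5 N upward force. I'll go a little further, then lift.

```bash
python3 -m jog '[[0,0,0.003,0,0,0,0],[0,0,0.003,0,0,0,0],[0,0,0,0,0,0,0],[0,0,0,0,0,0,0]]'
python3 -m jog '[[0,0,-0.01,0,0,0,0],[0,0,-0.02,0,0,0,0],[0,0,-0.03,0,0,0,0],[0,0,-0.03,0,0,0,0],[0,0,-0.03,0,0,0,0.087],[0,0,0,0,0,0,0.087],[0,0,0,0,0,0,0.087],[0,0,0,0,0,0,0.087]]'
python3 - <<'E'
from h import *
im=env.read_camera("scene");cs,cd=env.get_calibration("scene"),env.get_calibration("side")
im2=env.read_camera("side")
cv2.imwrite("pics/m1.png",cv2.hconcat([cv2.resize(im[150:350,180:380],(400,400),interpolation=2),cv2.resize(im2[200:400,180:380],(400,400),interpolation=2)]))
plan([.6425,-.0401,.12],78.6+0)
E
```

```text
time_s: 4.28
tool_pos: [0.6769, -0.2755, 0.1015]
tool_rot: [180.0, -0.0, 104.5]
force: [2.4, 1.5, 4.7]
grip_width: 0.0004
grasp_force: 2.2
time_s: 4.95
tool_pos: [0.6752, -0.2766, 0.2203]
tool_rot: [-179.8, -0.0, 104.4]
force: [-0.3, 0.8, 1.2]
grip_width: 0.0195
grasp_force: 0.0
5.05 [ 0.6752 -0.2762  0.2192] [-1.7975e+02 -1.0000e-01  1.0441e+02] [-0.8 -0.2 -1.3] 0.02752887249435564 0.0
turn rad [-0.0046 -0.0008  0.4505]
shift mm [225.  -78.7  99.2] min rows 7.0
```

View pics/m1.png

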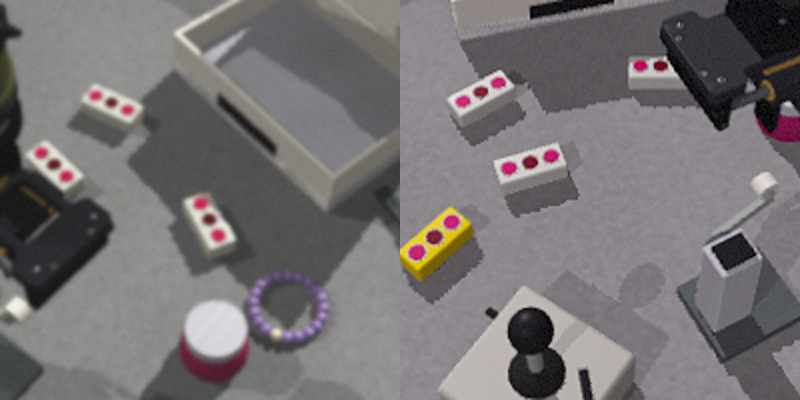

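Roller at (765,183) in the right pane has sprung back up; moulds at left pane (112,105), (55,165), (210,225) are unmoved. Next, mould C.

```bash
python3 -m jog '[[0,0,0,0,0,-0.1244,0.07],[0,0,0,0,0,-0.1244,0.07],[0,0,0,0,0,-0.1244,0.07],[0,0,0,0,0,-0.1244,0.07],[0,0,0,0,0,-0.1244,0.07],[0,0,0,0,0,-0.1244,0.07],[0,0,0,0,0,-0.1244,0.07],[0,0,0,0,0,-0.1244,0.07],[0,0,0,0,0,-0.1244,0.07],[0,0,0,0,0,0,0.07]]'
python3 -m jog '[[0.0113,0.0321,0,0,0,0,0.07],[0.0113,0.0321,0,0,0,0,0.07],[0.0113,0.0321,0,0,0,0,0.07],[0.0113,0.0321,0,0,0,0,0.07],[0.0113,0.0321,0,0,0,0,0.07],[0.0113,0.0321,0,0,0,0,0.07],[0.0113,0.0321,0,0,0,0,0.07],[0,0,0.025,0,0,0,0.07],[0,0,0.025,0,0,0,0.07],[0,0,0,0,0,0,0.07],[0,0,0,0,0,0,0.07]]'
cat > wm.py <<'E'
# find mould wells' pinkish blobs in wrist view, report world on z=.0235
from h import *
def wells(name,z=.0235):
    c=env.get_calibration(name); im=env.read_camera(name); hsv=cv2.cvtColor(im,cv2.COLOR_BGR2HSV)
    m=cv2.inRange(hsv,(160,110,50),(179,255,255))|cv2.inRange(hsv,(0,110,50),(4,255,255)) if 0 else cv2.inRange(hsv,(155,100,40),(180,255,255))
    n,l,s,cen=cv2.connectedComponentsWithStats(m)
    for i in range(1,n):
        if s[i,4]>12: print(name,np.round(cen[i]),s[i,4],np.round(onz(c,*cen[i],z)*1000,1))
    return im
E
python3 - <<'E'
from wm import *
im=wells("wrist"); cv2.imwrite("pics/w1.png",im); plan([.6425,-.0401,.003],168.6)
E
```

```text
time_s: 5.88
tool_pos: [0.6757, -0.276, 0.2195]
tool_rot: [180.0, -0.2, 168.8]
force: [-0.6, 0.1, 0.2]
grip_width: 0.0699
grasp_force: 0.0
time_s: 6.8
tool_pos: [0.6422, -0.0407, 0.1696]
tool_rot: [-179.9, -0.3, 168.4]
force: [0.5, -0.6, 1.2]
grip_width: 0.0699
grasp_force: 0.0
wrist [113.   6.] 249 [ 464.9 -142.9   23.5]
wrist [124.  31.] 302 [ 485.  -139.2   23.5]
wrist [135.  58.] 317 [ 506.6 -136.1   23.5]
wrist [285. 172.] 274 [621.1 -36.8  23.5]
wrist [285. 198.] 241 [642.6 -41.1  23.5]
wrist [286. 222.] 249 [664.1 -45.4  23.5]
wrist [231. 313.] 1290 [ 740.1 -112.6   23.5]
6.85 [ 0.6434 -0.0407  0.1713] [-1.7998e+02 -8.0000e-02  1.6843e+02] [ 0.2 -0.   0.6] 0.06996914223569897 0.0
turn rad [-0.0003 -0.0014 -0.003 ]
shift mm [  1.    0.4 168.3] min rows 5.0
```

```bash
python3 -m jog '[[0.001,-0.0005,0.025,0,0,0,0.07],[0,0,0.025,0,0,0,0.07],[0,0,0.025,0,0,0,0.07],[0,0,0.025,0,0,0,0.07],[0,0,0.025,0,0,0,0.07],[0,0,0.015,0,0,0,0.07],[0,0,0.01,0,0,0,0.07],[0,0,0.008,0,0,0,0.07],[0,0,0.005,0,0,0,0.07],[0,0,0.003,0,0,0,0.07],[0,0,0,0,0,0,0.07]]' 
python3 -m jog '[[0,0,0,0,0,0,0.02],[0,0,0,0,0,0,0.02],[0,0,0,0,0,0,0.02],[0,0,0,0,0,0,0.02],[0,0,0,0,0,0,0.02],[0,0,0,0,0,0,0.02],[0,0,0,0,0,0,0.02]]' 25
```

```text
time_s: 7.77
tool_pos: [0.643, -0.0403, 0.0059]
tool_rot: [-180.0, 0.0, 168.6]
force: [-0.4, -0.3, 0.3]
grip_width: 0.0702
grasp_force: 0.0
time_s: 8.35
tool_pos: [0.6427, -0.0403, 0.0056]
tool_rot: [-180.0, 0.0, 168.6]
force: [-0.1, 0.4, 0.9]
grip_width: 0.032
grasp_force: 25.0
```

```bash
python3 -m jog '[[0,0,-0.01,0,0,0,0.02],[0,0,-0.02,0,0,0,0.02],[0,0,-0.03,0,0,0,0.02],[0,0,-0.03,0,0,0,0.02],[0,0,-0.03,0,0,0,0.02],[0,0,-0.02,0,0,0,0.02],[0,0,-0.01,0,0,0,0.02]]' 30
python3 - <<'E'
from h import *
plan([.6443,.1436,.155],183.2)
E
```

```text
time_s: 8.93
tool_pos: [0.6443, -0.0398, 0.1598]
tool_rot: [180.0, 0.3, 168.6]
force: [-0.5, -0.7, -1.4]
grip_width: 0.0317
grasp_force: 30.0
8.93 [ 0.6443 -0.0398  0.1598] [179.98   0.31 168.6 ] [-0.5 -0.7 -1.4] 0.03173279267072779 29.999014735221863
turn rad [-0.0003  0.0053 -0.2548]
shift mm [-10.3 183.1   4.8] min rows 6.0
```

```bash
python3 -m jog '[[0,0,0,0,0,-0.085,0.02],[0,0,0,0,0,-0.085,0.02],[0,0,0,0,0,-0.085,0.02],[-0.0015,0.0261,0,0,0,0,0.02],[-0.0015,0.0261,0,0,0,0,0.02],[-0.0015,0.0261,0,0,0,0,0.02],[-0.0015,0.0261,0,0,0,0,0.02],[-0.0015,0.0261,0,0,0,0,0.02],[-0.0015,0.0261,0,0,0,0,0.02],[-0.0015,0.0261,0,0,0,0,0.02],[0,0,0,0,0,0,0.02],[0,0,0,0,0,0,0.02]]'
python3 - <<'E'
from h import *
im=env.read_camera("wrist"); cv2.imwrite("pics/w2.png",im); plan([.6443,.1436,.026],183.2)
E
```

```text
time_s: 9.93
tool_pos: [0.6417, 0.1455, 0.155]
tool_rot: [180.0, -0.1, -176.5]
force: [0.8, -1.3, -1.2]
grip_width: 0.0319
grasp_force: 30.0
9.98 [0.6424 0.1431 0.1548] [-1.7996e+02 -7.0000e-02 -1.7671e+02] [ 0.8 -0.3 -1.3] 0.03175307682036782 29.998687505722046
turn rad [-0.0007 -0.0013  0.0015]
shift mm [ -2.    0.4 128.8] min rows 4.0
```

View pics/w2.png

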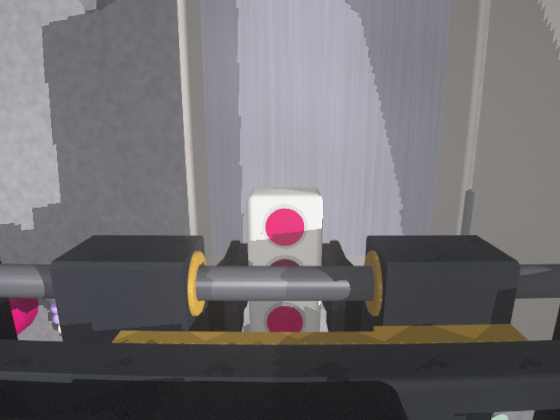

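The mould hangs centred at (285,225) inside the box, -y rim at column 187, floor from 205 to 440; clear to lower.

```bash
python3 -m jog '[[-0.002,0,0.02,0,0,0,0.02],[0,0,0.025,0,0,0,0.02],[0,0,0.025,0,0,0,0.02],[0,0,0.02,0,0,0,0.02],[0,0,0.015,0,0,0,0.02],[0,0,0.01,0,0,0,0.02],[0,0,0.006,0,0,0,0.02],[0,0,0.004,0,0,0,0.02],[0,0,0.002,0,0,0,0.02],[0,0,0,0,0,0,0.02],[0,0,0,0,0,0,0.02]]'
```

```text
time_s: 10.9
tool_pos: [0.6456, 0.1431, 0.0295]
tool_rot: [180.0, 0.1, -176.8]
force: [-0.9, -0.7, -1.1]
grip_width: 0.0318
grasp_force: 30.0
```

```bash
python3 -m jog '[[0,0,0.002,0,0,0,0.02],[0,0,0.002,0,0,0,0.02],[0,0,0,0,0,0,0.02]]'
python3 -m jog '[[0,0,0,0,0,0,0.055],[0,0,0,0,0,0,0.055],[0,0,0,0,0,0,0.055],[0,0,0,0,0,0,0.055],[0,0,-0.02,0,0,0,0.055],[0,0,-0.03,0,0,0,0.055],[0,0,-0.03,0,0,0,0.055],[0,0,-0.03,0,0,0,0.055],[0,0,-0.02,0,0,0,0.055],[0,0,0,0,0,0,0.055]]'
python3 - <<'E'
from wm import *
im=wells("wrist",.0435); wells("side"); plan([.4849,-.1386,.15],187.2)
E
```

```text
time_s: 11.15
tool_pos: [0.6456, 0.1431, 0.0257]
tool_rot: [-180.0, 0.1, -176.8]
force: [-0.5, 0.1, 4.4]
grip_width: 0.0319
grasp_force: 30.0
time_s: 11.98
tool_pos: [0.6475, 0.1442, 0.16]
tool_rot: [179.9, 0.5, -176.8]
force: [0.8, 0.3, 1.1]
grip_width: 0.055
grasp_force: 0.0
wrist [85. 12.] 352 [515.7  -5.9  43.5]
wrist [283. 172.] 335 [623.5 140.7  43.5]
wrist [283. 201.] 278 [645.5 142.   43.5]
wrist [283. 228.] 293 [667.4 143.1  43.5]
side [28. 33.] 439 [-201.5 1207.    23.5]
side [25. 89.] 304 [-115.5  750.7   23.5]
side [302. 170.] 24 [673.2 166.2  23.5]
side [284. 173.] 22 [628.2 163.6  23.5]
side [293. 171.] 16 [650.6 165.1  23.5]
side [248. 233.] 33 [511.  -15.8  23.5]
side [240. 238.] 26 [491.2 -25.1  23.5]
side [231. 243.] 31 [470.9 -34.9  23.5]
side [372. 261.] 424 [ 749.6 -143.4   23.5]
side [255. 278.] 38 [ 506.6 -135.3   23.5]
side [245. 281.] 33 [ 484.7 -138.7   23.5]
side [234. 284.] 38 [ 463.  -141.3   23.5]
side [205. 311.] 42 [ 401.  -192.7   23.5]
side [197. 318.] 41 [ 383.6 -206.2   23.5]
side [188. 326.] 49 [ 366.  -219.7   23.5]
12.08 [0.6453 0.143  0.1551] [-1.7999e+02  8.0000e-02 -1.7681e+02] [ 0.  -0.2 -0.2] 0.05508730180459683 0.0
turn rad [-0.0002  0.0015 -0.0699]
shift mm [ 194.4 -259.3    5.1] min rows 8.0
```

Mould A has been knocked to (491,-25), yaw 25°; the placed mould sits at (645,142). Going for mould B.

```bash
python3 -m jog '[[0,0,0,0,0,-0.07,0.065],[0.0243,-0.0324,0,0,0,0,0.065],[0.0243,-0.0324,0,0,0,0,0.065],[0.0243,-0.0324,0,0,0,0,0.065],[0.0243,-0.0324,0,0,0,0,0.065],[0.0243,-0.0324,0,0,0,0,0.065],[0.0243,-0.0324,0,0,0,0,0.065],[0.0243,-0.0324,0,0,0,0,0.065],[0.0243,-0.0324,0,0,0,0,0.065],[0,0,0,0,0,0,0.065],[0,0,0,0,0,0,0.065],[0,0,0,0,0,0,0.065]]'
python3 - <<'E'
from wm import *
im=wells("wrist"); plan([.4849,-.1386,.005],187.2)
E
```

```text
time_s: 13.08
tool_pos: [0.484, -0.1383, 0.1535]
tool_rot: [179.9, -0.1, -172.8]
force: [-0.1, 0.4, 0.3]
grip_width: 0.0652
grasp_force: 0.0
wrist [196.  34.] 370 [ 366.3 -220.4   23.5]
wrist [227.  87.] 344 [ 401.2 -193.7   23.5]
wrist [284. 175.] 305 [ 463.  -142.7   23.5]
wrist [284. 201.] 269 [ 484.6 -139.6   23.5]
wrist [412. 201.] 283 [471.1 -35.5  23.5]
wrist [418. 225.] 241 [491.  -26.2  23.5]
wrist [285. 227.] 280 [ 506.3 -136.5   23.5]
wrist [423. 249.] 224 [511.  -17.8  23.5]
13.13 [ 0.4845 -0.1373  0.1538] [ 1.7992e+02 -4.0000e-02 -1.7271e+02] [ 0.5  0.4 -0.1] 0.06521921666302942 0.0
turn rad [ 0.0015 -0.0007  0.0016]
shift mm [ -0.2  -1.3 148.8] min rows 5.0
```

```bash
python3 -m jog '[[0,-0.0015,0.02,0,0,0,0.065],[0,0,0.025,0,0,0,0.065],[0,0,0.025,0,0,0,0.065],[0,0,0.025,0,0,0,0.065],[0,0,0.02,0,0,0,0.065],[0,0,0.014,0,0,0,0.065],[0,0,0.01,0,0,0,0.065],[0,0,0.006,0,0,0,0.065],[0,0,0.003,0,0,0,0.065],[0,0,0,0,0,0,0.065],[0,0,0,0,0,0,0.065]]' 
python3 -m jog '[[0,0,0,0,0,0,0.02],[0,0,0,0,0,0,0.02],[0,0,0,0,0,0,0.02],[0,0,0,0,0,0,0.02],[0,0,0,0,0,0,0.02],[0,0,0,0,0,0,0.02],[0,0,0,0,0,0,0.02]]' 30
python3 -m jog '[[0,0,-0.01,0,0,0,0.02],[0,0,-0.02,0,0,0,0.02],[0,0,-0.03,0,0,0,0.02],[0,0,-0.03,0,0,0,0.02],[0,0,-0.03,0,0,0,0.02],[0,0,-0.02,0,0,0,0.02],[0,0,-0.01,0,0,0,0.02],[0,0,0,0,0,0,0.02]]'
python3 -c "
from h import *
plan([.5595,.1389,.155],183.2)"
```

```text
time_s: 14.05
tool_pos: [0.4855, -0.14, 0.0072]
tool_rot: [-180.0, 0.1, -172.8]
force: [-0.8, 0.6, 0.6]
grip_width: 0.0648
grasp_force: 0.0
time_s: 14.63
tool_pos: [0.4848, -0.1401, 0.0067]
tool_rot: [-180.0, 0.0, -172.8]
force: [-1.3, 0.4, 1.2]
grip_width: 0.0318
grasp_force: 30.0
time_s: 15.3
tool_pos: [0.4862, -0.1406, 0.159]
tool_rot: [-179.8, 0.2, -172.8]
force: [0.3, -0.1, 0.2]
grip_width: 0.0319
grasp_force: 30.0
15.3 [ 0.4862 -0.1406  0.159 ] [-179.82    0.2  -172.8 ] [ 0.3 -0.1  0.2] 0.031896833737461834 29.999434053897858
turn rad [-0.003   0.0036  0.0699]
shift mm [-88.8 275.    4. ] min rows 8.0
```

```bash
python3 -m jog '[[0,0,0,0,0,0.07,0.02],[-0.0099,0.0306,0,0,0,0,0.02],[-0.0099,0.0306,0,0,0,0,0.02],[-0.0099,0.0306,0,0,0,0,0.02],[-0.0099,0.0306,0,0,0,0,0.02],[-0.0099,0.0306,0,0,0,0,0.02],[-0.0099,0.0306,0,0,0,0,0.02],[-0.0099,0.0306,0,0,0,0,0.02],[-0.0099,0.0306,0,0,0,0,0.02],[-0.0099,0.0306,0,0,0,0,0.02],[0,0,0,0,0,0,0.02],[0,0,0,0,0,0,0.02]]'
python3 - <<'E'
from wm import *
wells("wrist",.15); plan([.5595,.1389,.0267],183.2)
E
```

```text
time_s: 16.3
tool_pos: [0.5568, 0.1427, 0.1547]
tool_rot: [179.9, -0.2, -176.5]
force: [0.3, -1.1, -1.1]
grip_width: 0.0319
grasp_force: 30.0
wrist [65. 80.] 328 [480.1  39.5 150. ]
wrist [ 77. 107.] 293 [491.4  44.7 150. ]
wrist [ 90. 133.] 304 [502.8  50.  150. ]
wrist [284. 226.] 1112 [540.9 140.5 150. ]
wrist [284. 262.] 125 [559.2 141.7 150. ]
wrist [284. 319.] 822 [590.2 143.5 150. ]
16.35 [0.5572 0.1402 0.1547] [-179.99   -0.19 -176.67] [ 0.3 -0.6 -0.6] 0.03146924630640881 29.999387562274933
turn rad [-0.0001 -0.0032  0.0022]
shift mm [ -2.3  -1.4 128. ] min rows 4.0
```

```bash
python3 -m jog '[[-0.002,-0.001,0.02,0,0,0,0.02],[0,0,0.025,0,0,0,0.02],[0,0,0.025,0,0,0,0.02],[0,0,0.02,0,0,0,0.02],[0,0,0.015,0,0,0,0.02],[0,0,0.01,0,0,0,0.02],[0,0,0.006,0,0,0,0.02],[0,0,0.002,0,0,0,0.02],[0,0,0.002,0,0,0,0.02],[0,0,0.002,0,0,0,0.02],[0,0,0,0,0,0,0.02],[0,0,0,0,0,0,0.02]]'
```

```text
time_s: 17.35
tool_pos: [0.5609, 0.139, 0.0302]
tool_rot: [-180.0, 0.1, -176.8]
force: [-0.3, -0.0, -0.4]
grip_width: 0.0319
grasp_force: 30.0
```

```bash
python3 -m jog '[[0,0,0.002,0,0,0,0.02],[0,0,0.002,0,0,0,0.02],[0,0,0,0,0,0,0.02]]'
python3 -m jog '[[0,0,0,0,0,0,0.055],[0,0,0,0,0,0,0.055],[0,0,0,0,0,0,0.055],[0,0,0,0,0,0,0.055],[0,0,-0.02,0,0,0,0.055],[0,0,-0.03,0,0,0,0.055],[0,0,-0.03,0,0,0,0.055],[0,0,-0.03,0,0,0,0.055],[0,0,-0.02,0,0,0,0.055],[0,0,0,0,0,0,0.055]]'
python3 - <<'E'
from wm import *
im=wells("wrist",.0435); wells("side"); plan([.491,-.0258,.155],204.6)
E
```

```text
time_s: 17.6
tool_pos: [0.561, 0.139, 0.0267]
tool_rot: [-180.0, 0.1, -176.8]
force: [-2.2, -1.3, 6.7]
grip_width: 0.0313
grasp_force: 30.0
time_s: 18.43
tool_pos: [0.5631, 0.1402, 0.1602]
tool_rot: [180.0, 0.4, -176.8]
force: [0.7, 1.2, 0.3]
grip_width: 0.0547
grasp_force: 0.0
wrist [70. 72.] 320 [472.7 -23.3  43.5]
wrist [83. 98.] 294 [491.3 -14.8  43.5]
wrist [ 95. 124.] 297 [510.   -6.1  43.5]
wrist [283. 172.] 334 [538.8 136.6  43.5]
wrist [283. 200.] 280 [560.8 137.9  43.5]
wrist [283. 227.] 297 [582.6 139.1  43.5]
wrist [283. 303.] 86 [649.5 142.3  43.5]
wrist [283. 322.] 239 [667.1 143.1  43.5]
side [28. 33.] 438 [-201.2 1206.2   23.5]
side [25. 89.] 295 [-115.5  751.4   23.5]
side [302. 170.] 24 [673.2 166.2  23.5]
side [284. 173.] 21 [628.  163.3  23.5]
side [294. 171.] 16 [651.3 164.8  23.5]
side [268. 176.] 24 [586.4 161.5  23.5]
side [250. 179.] 23 [541.6 159.5  23.5]
side [259. 177.] 16 [563.7 160.9  23.5]
side [248. 233.] 33 [511.  -15.8  23.5]
side [240. 238.] 26 [491.2 -25.1  23.5]
side [231. 243.] 32 [471.  -34.7  23.5]
side [372. 261.] 414 [ 749.8 -143.8   23.5]
side [205. 310.] 40 [ 401.2 -192.7   23.5]
side [197. 318.] 41 [ 383.6 -206.2   23.5]
side [188. 326.] 49 [ 366.  -219.7   23.5]
18.53 [0.5608 0.1389 0.156 ] [-1.7998e+02  8.0000e-02 -1.7681e+02] [-1.1 -0.1 -1.2] 0.054859134662624785 0.0
turn rad [-0.0006  0.0013 -0.3737]
shift mm [ 132.  -120.7    1. ] min rows 4.0
```

```bash
python3 -m jog '[[0,0,0,0,0,-0.125,0.065],[0,0,0,0,0,-0.125,0.065],[0,0,0,0,0,-0.125,0.065],[0.0264,-0.0241,0,0,0,0,0.065],[0.0264,-0.0241,0,0,0,0,0.065],[0.0264,-0.0241,0,0,0,0,0.065],[0.0264,-0.0241,0,0,0,0,0.065],[0.0264,-0.0241,0,0,0,0,0.065],[0,0,0,0,0,0,0.065],[0,0,0,0,0,0,0.065],[0,0,0,0,0,0,0.065]]'
python3 - <<'E'
from wm import *
im=wells("wrist"); plan([.491,-.0260,.008],204.8)
E
```

```text
time_s: 19.45
tool_pos: [0.4903, -0.0254, 0.1547]
tool_rot: [179.9, -0.0, -155.3]
force: [0.7, 0.3, 0.1]
grip_width: 0.065
grasp_force: 0.0
wrist [130.   6.] 244 [ 403.3 -192.6   23.5]
wrist [285. 175.] 300 [471.1 -35.3  23.5]
wrist [285. 201.] 269 [491.  -26.   23.5]
wrist [285. 227.] 269 [511.  -16.8  23.5]
19.5 [ 0.4907 -0.0244  0.155 ] [ 1.7992e+02 -1.0000e-02 -1.5523e+02] [ 0.1 -0.1  0.4] 0.06491027825819189 0.0
turn rad [ 0.0014 -0.0002 -0.0005]
shift mm [  0.4  -1.6 147. ] min rows 5.0
```

```bash
python3 -m jog '[[0,-0.0015,0.02,0,0,0,0.065],[0,0,0.025,0,0,0,0.065],[0,0,0.025,0,0,0,0.065],[0,0,0.025,0,0,0,0.065],[0,0,0.02,0,0,0,0.065],[0,0,0.013,0,0,0,0.065],[0,0,0.01,0,0,0,0.065],[0,0,0.006,0,0,0,0.065],[0,0,0.003,0,0,0,0.065],[0,0,0,0,0,0,0.065],[0,0,0,0,0,0,0.065]]' 
python3 -m jog '[[0,0,0,0,0,0,0.02],[0,0,0,0,0,0,0.02],[0,0,0,0,0,0,0.02],[0,0,0,0,0,0,0.02],[0,0,0,0,0,0,0.02],[0,0,0,0,0,0,0.02],[0,0,0,0,0,0,0.02]]' 30
python3 -m jog '[[0,0,-0.01,0,0,0,0.02],[0,0,-0.02,0,0,0,0.02],[0,0,-0.03,0,0,0,0.02],[0,0,-0.03,0,0,0,0.02],[0,0,-0.03,0,0,0,0.02],[0,0,-0.02,0,0,0,0.02],[0,0,-0.01,0,0,0,0.02],[0,0,0,0,0,0,0.02]]'
python3 -c "
from h import *
plan([.4746,.1341,.155],183.2)"
```

```text
time_s: 20.42
tool_pos: [0.4922, -0.027, 0.0093]
tool_rot: [-180.0, 0.1, -155.3]
force: [0.1, 0.0, -0.4]
grip_width: 0.065
grasp_force: 0.0
time_s: 21.0
tool_pos: [0.4914, -0.0269, 0.0086]
tool_rot: [180.0, -0.0, -155.3]
force: [0.2, -0.4, 1.6]
grip_width: 0.0317
grasp_force: 30.0
time_s: 21.67
tool_pos: [0.493, -0.0273, 0.1609]
tool_rot: [-179.8, 0.2, -155.3]
force: [0.2, -1.0, -0.8]
grip_width: 0.0322
grasp_force: 30.0
21.67 [ 0.493  -0.0273  0.1609] [-1.7978e+02  1.6000e-01 -1.5533e+02] [ 0.2 -1.  -0.8] 0.03215835242867164 29.999799728393555
turn rad [-0.0032  0.0034  0.3746]
shift mm [  9.3 162.2   5.9] min rows 5.0
```

```bash
python3 -m jog '[[0,0,0,0,0,0.125,0.02],[0,0,0,0,0,0.125,0.02],[0,0,0,0,0,0.125,0.02],[0.0015,0.027,0,0,0,0,0.02],[0.0015,0.027,0,0,0,0,0.02],[0.0015,0.027,0,0,0,0,0.02],[0.0015,0.027,0,0,0,0,0.02],[0.0015,0.027,0,0,0,0,0.02],[0.0015,0.027,0,0,0,0,0.02],[0,0,0,0,0,0,0.02],[0,0,0,0,0,0,0.02]]'
python3 - <<'E'
from wm import *
plan([.4746,.1341,.0286],183.2); im=wells("side",.15)
E
```

```text
time_s: 22.58
tool_pos: [0.4719, 0.1357, 0.1572]
tool_rot: [180.0, -0.1, -176.6]
force: [0.3, -1.1, -1.2]
grip_width: 0.0316
grasp_force: 30.0
22.58 [0.4719 0.1357 0.1572] [ 1.7997e+02 -1.4000e-01 -1.7655e+02] [ 0.3 -1.1 -1.2] 0.03159002619387345 29.9997478723526
turn rad [ 0.0006 -0.0024  0.0043]
shift mm [ -2.6  -1.8 128.6] min rows 4.0
side [28. 34.] 436 [-93.3 893.2 150. ]
side [25. 89.] 305 [-21.8 513.2 150. ]
side [302. 170.] 23 [636.9  24.4 150. ]
side [284. 173.] 22 [599.6  22.4 150. ]
side [293. 171.] 17 [618.5  23.5 150. ]
side [268. 176.] 24 [564.6  20.7 150. ]
side [250. 179.] 23 [527.2  19.  150. ]
side [259. 177.] 17 [545.8  20.  150. ]
side [372. 261.] 416 [ 701.2 -234.2  150. ]
side [205. 311.] 41 [ 409.9 -275.3  150. ]
side [197. 318.] 41 [ 395.2 -286.4  150. ]
side [188. 326.] 48 [ 380.7 -297.8  150. ]
```

```bash
python3 -m jog '[[-0.001,-0.001,0.02,0,0,0,0.02],[0,0,0.025,0,0,0,0.02],[0,0,0.025,0,0,0,0.02],[0,0,0.02,0,0,0,0.02],[0,0,0.015,0,0,0,0.02],[0,0,0.01,0,0,0,0.02],[0,0,0.005,0,0,0,0.02],[0,0,0.003,0,0,0,0.02],[0,0,0.002,0,0,0,0.02],[0,0,0,0,0,0,0.02],[0,0,0,0,0,0,0.02],[0,0,0,0,0,0,0.02]]'
```

```text
time_s: 23.63
tool_pos: [0.4751, 0.1333, 0.0342]
tool_rot: [-180.0, 0.1, -176.8]
force: [0.3, -0.0, -0.5]
grip_width: 0.0317
grasp_force: 30.0
```

```bash
python3 -m jog '[[0,0,0.002,0,0,0,0.02],[0,0,0.002,0,0,0,0.02],[0,0,0.002,0,0,0,0.02],[0,0,0,0,0,0,0.02]]'
python3 -m jog '[[0,0,0,0,0,0,0.055],[0,0,0,0,0,0,0.055],[0,0,0,0,0,0,0.055],[0,0,0,0,0,0,0.055],[0,0,-0.02,0,0,0,0.055],[0,0,-0.03,0,0,0,0.055],[0,0,-0.03,0,0,0,0.055],[0,0,-0.03,0,0,0,0.055],[0,0,-0.02,0,0,0,0.055],[0,0,0,0,0,0,0.055]]'
python3 - <<'E'
from wm import *
im=wells("wrist",.0435); im=wells("side",.0435); im2=env.read_camera("scene"); st()
cv2.imwrite("pics/p3.png",cv2.hconcat([cv2.resize(im2[40:260,220:460],(400,367),interpolation=2),cv2.resize(im[40:240,160:380],(400,367),interpolation=2)]))
E
```

```text
time_s: 23.97
tool_pos: [0.4748, 0.1331, 0.0286]
tool_rot: [-179.9, -0.0, -176.8]
force: [-4.2, -1.7, 11.3]
grip_width: 0.032
grasp_force: 30.0
time_s: 24.8
tool_pos: [0.4772, 0.1342, 0.1614]
tool_rot: [-180.0, 0.4, -176.8]
force: [1.1, -0.6, -0.3]
grip_width: 0.055
grasp_force: 0.0
wrist [283. 172.] 326 [453.2 130.8  43.5]
wrist [284. 200.] 273 [475.2 132.2  43.5]
wrist [283. 227.] 293 [497.1 133.2  43.5]
wrist [285. 304.] 96 [564.3 138.1  43.5]
wrist [285. 323.] 242 [582.4 139.   43.5]
side [28. 33.] 435 [-184.2 1157.    43.5]
side [25. 89.] 309 [-100.1  712.3   43.5]
side [302. 170.] 24 [667.5 143.8  43.5]
side [284. 173.] 21 [623.5 141.   43.5]
side [293. 171.] 17 [645.8 142.5  43.5]
side [268. 175.] 23 [582.7 139.4  43.5]
side [250. 179.] 23 [539.3 137.3  43.5]
side [259. 177.] 16 [561.3 138.6  43.5]
side [233. 182.] 24 [497.4 133.1  43.5]
side [224. 184.] 19 [475.3 132.5  43.5]
side [214. 186.] 22 [453.6 130.7  43.5]
side [372. 261.] 416 [ 742.1 -158.    43.5]
side [205. 311.] 42 [ 402.4 -205.7   43.5]
side [197. 318.] 41 [ 385.5 -218.8   43.5]
side [188. 326.] 50 [ 368.4 -232.1   43.5]
24.95 [0.4741 0.1327 0.1568] [-1.7996e+02 -5.0000e-02 -1.7683e+02] [ 0.1  0.5 -0.2] 0.05492821686500996 0.0
```

View pics/p3.png

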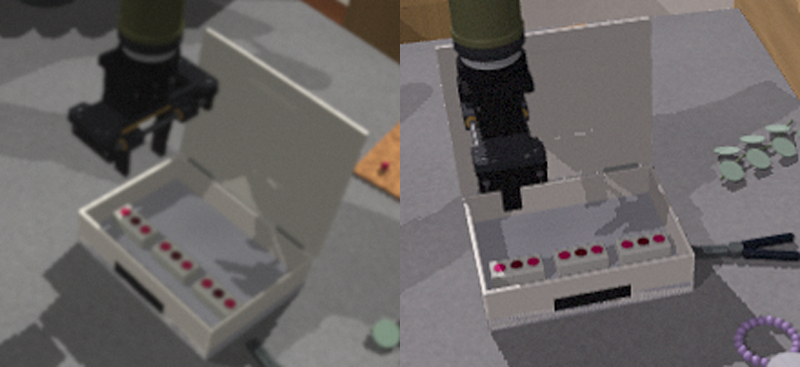

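All three moulds lie flat in a row in the box (right pane wells at y≈240–268). Now raise, turn, and go behind the flap, looking there with the wrist camera too.

```bash
python3 -m jog '[[0,0,-0.03,0,0,0,0],[0,0,-0.03,0,0,0,0],[0,0,-0.03,0,0,0,0],[0,0,-0.03,0,0,0,0],[0,0,-0.03,0,0,0,0],[0,0,-0.03,0,0,0,0],[0,0,-0.02,0,0,0,0],[0,0,0,0,0,0,0]]' 20
python3 -m jog '[[0,0,0,0,0,0.125,0],[0,0,0,0,0,0.125,0],[0,0,0,0,0,0.125,0],[0,0,0,0,0,0.125,0],[0,0,0,0,0,0.125,0],[0,0,0,0,0,0.125,0],[0,0,0,0,0,0.125,0],[0,0,0,0,0,0.125,0],[0,0,0,0,0,0.125,0],[0,0,0,0,0,0.125,0],[0,0,0,0,0,0.125,0],[0,0,0,0,0,0.125,0]]'
python3 - <<'E'
from wm import *
plan([.549,.338,.355],93.2); im=env.read_camera("wrist"); cv2.imwrite("pics/beh.png",im)
E
```

```text
time_s: 25.62
tool_pos: [0.4759, 0.1334, 0.36]
tool_rot: [180.0, 0.2, -176.8]
force: [0.3, 0.6, -0.0]
grip_width: 0.0094
grasp_force: 0.0
time_s: 26.62
tool_pos: [0.4737, 0.1328, 0.3554]
tool_rot: [-179.8, -0.1, 96.9]
force: [0.5, -0.4, 0.4]
grip_width: 0.0003
grasp_force: 0.0
26.62 [0.4737 0.1328 0.3554] [-1.798e+02 -5.000e-02  9.690e+01] [ 0.5 -0.4  0.4] 0.0003388510794056711 0.0
turn rad [-0.0034 -0.0008  0.0645]
shift mm [200.7  86.6   0.4] min rows 6.0
```

View pics/beh.png

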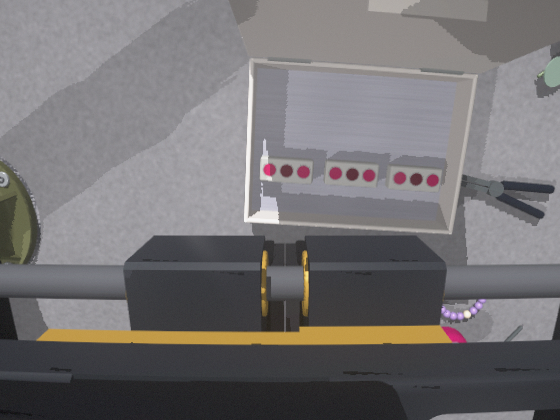

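The box is seen whole: moulds at (287,170), (352,174), (416,178), rim corners (246,227), (451,233), (474,74), (251,60). Going over the flap's edge.

```bash
python3 -m jog '[[0,0,0,0,0,0.065,0],[0.0287,0.0124,0,0,0,0,0],[0.0287,0.0124,0,0,0,0,0],[0.0287,0.0124,0,0,0,0,0],[0.0287,0.0124,0,0,0,0,0],[0.0287,0.0124,0,0,0,0,0],[0.0287,0.0124,0,0,0,0,0],[0.0287,0.0124,0,0,0,0,0],[0,0,0,0,0,0,0],[0,0,0,0,0,0,0]]'
python3 - <<'E'
from wm import *
plan([.549,.338,.25],93.2); im=wells("wrist"); im2=env.read_camera("side"); cv2.imwrite("pics/be2.png",cv2.hconcat([cv2.resize(im,(400,300)),cv2.resize(im2[0:210,140:420],(400,300))]))
E
```

```text
time_s: 27.5
tool_pos: [0.5469, 0.342, 0.3544]
tool_rot: [-179.7, 0.0, 94.0]
force: [0.1, -0.5, -0.4]
grip_width: 0.0007
grasp_force: 0.0
27.5 [0.5469 0.342  0.3544] [-1.7971e+02  2.0000e-02  9.4020e+01] [ 0.1 -0.5 -0.4] 0.0007426457062678922 0.0
turn rad [-0.0051  0.0003  0.0142]
shift mm [ -4.1   1.8 104.4] min rows 3.0
```

View pics/be2.png

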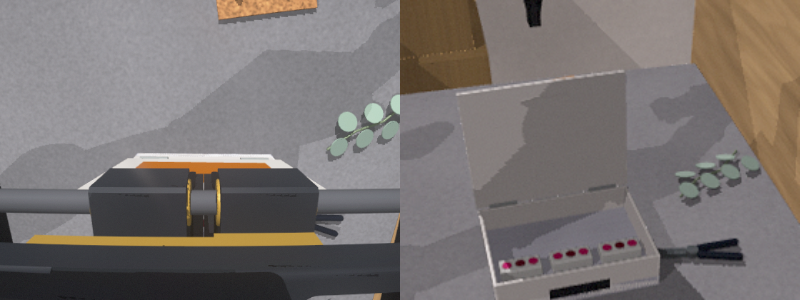

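Nothing but the flower clips and cork board behind; flap edge clear below the fingers. Lowering behind it.

```bash
python3 -m jog '[[0,0,0.02,0,0,0,0],[0,0,0.025,0,0,0,0],[0,0,0.025,0,0,0,0],[0,0,0.02,0,0,0,0],[0,0,0.01,0,0,0,0],[0,0,0,0,0,0,0]]'
python3 -m jog '[[-0.01,0,0,0,0,0,0],[-0.01,0,0,0,0,0,0],[-0.01,0,0,0,0,0,0],[-0.01,0,0,0,0,0,0],[-0.01,0,0,0,0,0,0],[-0.01,0,0,0,0,0,0],[-0.01,0,0,0,0,0,0]]'
python3 - <<'E'
from wm import *
plan([.5535,.268,.066],93.2); im2=env.read_camera("side"); cv2.imwrite("pics/fl1.png",cv2.resize(im2[0:210,140:420],(560,420)))
E
```

```text
time_s: 28.1
tool_pos: [0.5489, 0.3358, 0.2551]
tool_rot: [-179.8, 0.2, 93.4]
force: [0.3, -0.3, 1.4]
grip_width: 0.0007
grasp_force: 0.0
time_s: 28.68
tool_pos: [0.5536, 0.2694, 0.2597]
tool_rot: [179.8, -0.1, 93.5]
force: [-0.4, 1.7, -0.8]
grip_width: 0.0001
grasp_force: 0.7
28.68 [0.5536 0.2694 0.2597] [ 1.7983e+02 -1.1000e-01  9.3530e+01] [-0.4  1.7 -0.8] 0.00013168662727242508 0.7459191402301713
turn rad [ 0.0029 -0.0019  0.0057]
shift mm [ -1.4  -0.2 193.7] min rows 6.0
```

View pics/fl1.png

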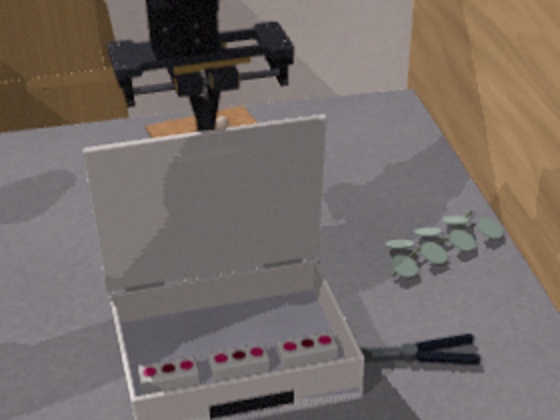

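The finger (205,120) has the flap just past upright at ~2 N. Now follow the arc down.

```bash
python3 -m jog '[[-0.0122,0,0.0035,0,0,0,0],[-0.0122,0,0.0035,0,0,0,0],[-0.016,0,0.0042,0,0,0,0],[-0.016,0,0.0042,0,0,0,0],[-0.015,0,0.007,0,0,0,0],[-0.015,0,0.007,0,0,0,0],[-0.0135,0,0.0095,0,0,0,0],[-0.0135,0,0.0095,0,0,0,0],[-0.0117,0,0.0117,0,0,0,0],[-0.0117,0,0.0117,0,0,0,0]]'
python3 -m jog '[[-0.0095,0,0.0135,0,0,0,0],[-0.0095,0,0.0135,0,0,0,0],[-0.007,0,0.015,0,0,0,0],[-0.007,0,0.015,0,0,0,0],[-0.004,0,0.016,0,0,0,0],[-0.004,0,0.016,0,0,0,0],[0,0,0,0,0,0,0]]'
python3 - <<'E'
from wm import *
o=st();p=np.array(o["tool_pos"]);print("d,h",.268-p[1],p[2]-.066)
E
```

```text
time_s: 29.57
tool_pos: [0.5623, 0.1319, 0.1861]
tool_rot: [179.9, 0.0, 93.5]
force: [-0.1, 0.7, 0.5]
grip_width: 0.0004
grasp_force: 0.3
time_s: 30.15
tool_pos: [0.5618, 0.0896, 0.0928]
tool_rot: [-179.7, 0.1, 93.5]
force: [-1.0, -1.5, -0.2]
grip_width: 0.0001
grasp_force: 0.0
30.15 [0.5618 0.0896 0.0928] [-1.7966e+02  5.0000e-02  9.3470e+01] [-1.  -1.5 -0.2] 0.000125941361221654 0.0
d,h 0.17838422462993236 0.02681617195166197
```

```bash
python3 -m jog '[[0,0,0.006,0,0,0,0],[0,0,0.005,0,0,0,0],[0,0,0.004,0,0,0,0],[0,0,0.002,0,0,0,0],[0,0,0.002,0,0,0,0],[0,0,0,0,0,0,0]]'
python3 - <<'E'
from wm import *
im2=env.read_camera("side");im=env.read_camera("scene");st()
cv2.imwrite("pics/fl2.png",cv2.hconcat([cv2.resize(im[80:260,240:440],(400,360),interpolation=2),cv2.resize(im2[80:230,170:350],(400,360),interpolation=2)]))
E
```

```text
time_s: 30.65
tool_pos: [0.564, 0.092, 0.0777]
tool_rot: [180.0, 0.0, 93.6]
force: [-0.1, -0.4, -0.4]
grip_width: 0.0001
grasp_force: 0.0
30.75 [0.5641 0.092  0.078 ] [179.98   0.    93.54] [ 0.3 -0.4 -0.1] 0.0004252016290534116 0.0
```

View pics/fl2.png

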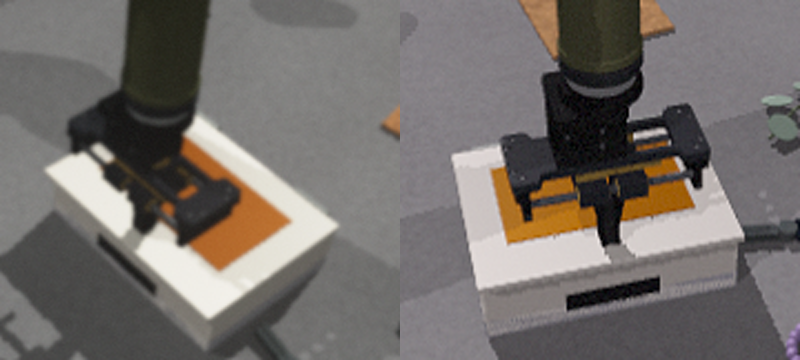

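The flap is down over the box, almost or fully flat. Pressing gently to seat the tab.

```bash
python3 -m jog '[[0,0,0.002,0,0,0,0],[0,0,0.002,0,0,0,0],[0,0,0.002,0,0,0,0],[0,0,0,0,0,0,0]]';python3 -m jog '[[0,0,0.002,0,0,0,0],[0,0,0.001,0,0,0,0],[0,0,0,0,0,0,0],[0,0,0,0,0,0,0]]'
```

```text
time_s: 31.08
tool_pos: [0.5644, 0.0918, 0.0738]
tool_rot: [180.0, 0.1, 93.5]
force: [-4.9, -1.6, 15.6]
grip_width: 0.0004
grasp_force: 7.7
time_s: 31.42
tool_pos: [0.5645, 0.0918, 0.0736]
tool_rot: [180.0, 0.2, 93.5]
force: [-12.1, -4.4, 33.5]
grip_width: 0.0005
grasp_force: 17.0
```

Hard stop at z 0.0737 (flap's upper face), so it is shut. Lifting and heading to the joystick.

```bash
python3 -m jog '[[0,0,-0.01,0,0,0,0],[0,0,-0.03,0,0,0,0],[0,0,-0.03,0,0,0,0],[0,0,-0.03,0,0,0,0],[0,0,-0.03,0,0,0,0],[0,0,-0.03,0,0,0,0.06],[0,0,0,0,0,-0.1207,0.06],[0,0,0,0,0,-0.1207,0.06],[0,0,0,0,0,-0.1207,0.06],[0,0,0,0,0,-0.1207,0.06],[0,0,0,0,0,-0.1207,0.06],[0,0,0,0,0,-0.1207,0.06]]'
python3 -c "
from h import *
plan([.4581,-.367,.106],135)"
```

```text
time_s: 32.42
tool_pos: [0.564, 0.0917, 0.2285]
tool_rot: [-180.0, -0.0, 135.4]
force: [-0.4, -1.3, -0.0]
grip_width: 0.039
grasp_force: 0.0
32.42 [0.564  0.0917 0.2285] [-179.99   -0.    135.36] [-0.4 -1.3 -0. ] 0.039031323493300206 0.0
turn rad [-0.0001 -0.      0.0063]
shift mm [-249.5 -399.2  122.5] min rows 12.0
```

```bash
python3 -m jog '[[-0.0208,-0.0333,0,0,0,0,0.06],[-0.0208,-0.0333,0,0,0,0,0.06],[-0.0208,-0.0333,0,0,0,0,0.06],[-0.0208,-0.0333,0,0,0,0,0.06],[-0.0208,-0.0333,0,0,0,0,0.06],[-0.0208,-0.0333,0,0,0,0,0.06],[-0.0208,-0.0333,0,0,0,0,0.06],[-0.0208,-0.0333,0,0,0,0,0.06],[-0.0208,-0.0333,0,0,0,0,0.06],[-0.0208,-0.0333,0,0,0,0,0.06],[-0.0208,-0.0333,0,0,0,0,0.06],[-0.0208,-0.0333,0,0,0,0,0.06]]'
python3 -m jog '[[0,0,0.02,0,0,0,0.06],[0,0,0.02,0,0,0,0.06],[0,0,0,0,0,0,0.06],[0,0,0,0,0,0,0.06]]'
python3 - <<'E'
from wm import *
c=env.get_calibration("wrist"); im=env.read_camera("wrist"); print(proj(c,[[.4581,-.367,.125],[.4961,-.4049,.05]])); cv2.imwrite("pics/joy.png",im)
plan([.4581,-.367,.106],135)
# is the flap edge at shut pose? project model
E
```

```text
time_s: 33.42
tool_pos: [0.4572, -0.3694, 0.2286]
tool_rot: [-180.0, 0.0, 135.0]
force: [1.9, -0.6, 0.6]
grip_width: 0.0601
grasp_force: 0.0
time_s: 33.75
tool_pos: [0.4576, -0.3667, 0.1881]
tool_rot: [180.0, -0.1, 135.1]
force: [0.3, 0.4, -0.6]
grip_width: 0.0599
grasp_force: 0.0
[[285.16054604 223.8039075 ]
 [285.07342958 259.07955779]]
33.8 [ 0.4585 -0.3668  0.1893] [179.99   0.   135.09] [0.2 0.  1.2] 0.05986751154055683 0.0
turn rad [0.0003 0.0001 0.0015]
shift mm [ 0.1 -0.5 83.3] min rows 3.0
```

View pics/joy.png

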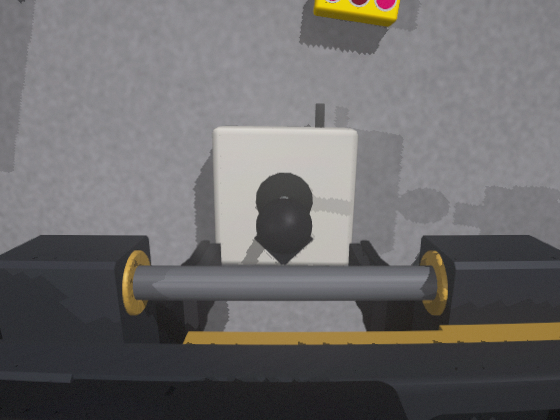

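The ball is at (284,223), exactly as predicted, between the fingers; the console's sides run along the image, so the yaw is right. I've used the picture allowance, so the rest goes by numbers.

```bash
python3 -m jog '[[0,0,0.02,0,0,0,0.06],[0,0,0.02,0,0,0,0.06],[0,0,0.02,0,0,0,0.06],[0,0,0.013,0,0,0,0.06],[0,0,0.007,0,0,0,0.06],[0,0,0.003,0,0,0,0.06],[0,0,0,0,0,0,0.06],[0,0,0,0,0,0,0.06]]'
python3 -m jog '[[0,0,0,0,0,0,0.02],[0,0,0,0,0,0,0.02],[0,0,0,0,0,0,0.02],[0,0,0,0,0,0,0.02],[0,0,0,0,0,0,0.02],[0,0,0,0,0,0,0.02]]' 12
```

```text
time_s: 34.47
tool_pos: [0.4589, -0.3675, 0.1069]
tool_rot: [180.0, 0.1, 135.0]
force: [-0.6, -0.4, 0.9]
grip_width: 0.0601
grasp_force: 0.0
time_s: 34.97
tool_pos: [0.4582, -0.3675, 0.106]
tool_rot: [-180.0, 0.0, 135.0]
force: [0.7, 0.2, 0.9]
grip_width: 0.035
grasp_force: 12.0
```

```bash
python3 -m jog '[[-0.004,0,0,0,0,0,0.02],[-0.005,0,0.0005,0,0,0,0.02],[-0.005,0,0.001,0,0,0,0.02],[-0.005,0,0.001,0,0,0,0.02],[-0.005,0,0.0015,0,0,0,0.02],[-0.004,0,0.0015,0,0,0,0.02],[0,0,0,0,0,0,0.02],[0,0,0,0,0,0,0.02]]' 15
python3 - <<'E'
from h import *
st()
cs=env.get_calibration("scene");im=env.read_camera("side");cd=env.get_calibration("side")
# ball location: dark blob near the predicted pixel
for q in([.4581,-.367,.125],[.4779,-.3868,.1195]): print(proj(cd,q))
cv2.imwrite("pics/hold.png",im)
E
```

```text
time_s: 35.63
tool_pos: [0.478, -0.3869, 0.1]
tool_rot: [180.0, -0.0, 135.0]
force: [-3.4, 2.4, 3.3]
grip_width: 0.0353
grasp_force: 15.0
35.63 [ 0.478  -0.3869  0.1   ] [ 1.7999e+02 -4.0000e-02  1.3503e+02] [-3.4  2.4  3.3] 0.035341961089022086 15.029823230579495
[[244.85077545 365.02846677]]
[[260.10995064 376.27307693]]
```

Tilt ≈ 0.41 rad, straight, with 4.2 N of spring force. Holding.

```bash
Z='n'; python3 -m jog '[[0,0,0,0,0,0,0.02],[0,0,0,0,0,0,0.02],[0,0,0,0,0,0,0.02],[0,0,0,0,0,0,0.02],[0,0,0,0,0,0,0.02],[0,0,0,0,0,0,0.02],[0,0,0,0,0,0,0.02],[0,0,0,0,0,0,0.02],[0,0,0,0,0,0,0.02],[0,0,0,0,0,0,0.02],[0,0,0,0,0,0,0.02],[0,0,0,0,0,0,0.02]]'
python3 -m jog '[[0,0,0,0,0,0,0.02],[0,0,0,0,0,0,0.02],[0,0,0,0,0,0,0.02],[0,0,0,0,0,0,0.02],[0,0,0,0,0,0,0.02],[0,0,0,0,0,0,0.02],[0,0,0,0,0,0,0.02],[0,0,0,0,0,0,0.02],[0,0,0,0,0,0,0.02],[0,0,0,0,0,0,0.02],[0,0,0,0,0,0,0.02],[0,0,0,0,0,0,0.02]]'
python3 -m jog '[[0,0,0,0,0,0,0.02],[0,0,0,0,0,0,0.02],[0,0,0,0,0,0,0.02],[0,0,0,0,0,0,0.02],[0,0,0,0,0,0,0.02],[0,0,0,0,0,0,0.02],[0,0,0,0,0,0,0.02],[0,0,0,0,0,0,0.02],[0,0,0,0,0,0,0.02],[0,0,0,0,0,0,0.02],[0,0,0,0,0,0,0.02],[0,0,0,0,0,0,0.02]]'
python3 -m jog '[[0,0,0,0,0,0,0.02],[0,0,0,0,0,0,0.02],[0,0,0,0,0,0,0.02],[0,0,0,0,0,0,0.02],[0,0,0,0,0,0,0.02],[0,0,0,0,0,0,0.02]]'
```

```text
time_s: 36.68
tool_pos: [0.4778, -0.387, 0.1001]
tool_rot: [-180.0, -0.0, 135.0]
force: [-3.4, 3.1, 0.8]
grip_width: 0.035
grasp_force: 15.0
time_s: 37.68
tool_pos: [0.4778, -0.3871, 0.1002]
tool_rot: [-180.0, -0.0, 135.0]
force: [-3.0, 3.1, -1.4]
grip_width: 0.0348
grasp_force: 15.0
time_s: 38.68
tool_pos: [0.4778, -0.387, 0.1001]
tool_rot: [-180.0, -0.0, 135.0]
force: [-3.1, 4.4, -1.4]
grip_width: 0.0352
grasp_force: 15.0
time_s: 39.18
tool_pos: [0.4778, -0.3871, 0.1002]
tool_rot: [-180.0, -0.0, 135.0]
force: [-3.0, 4.2, -0.8]
grip_width: 0.0348
grasp_force: 15.0
```

```bash
python3 -m jog '[[0.005,0,-0.0015,0,0,0,0.02],[0.005,0,-0.0015,0,0,0,0.02],[0.005,0,-0.001,0,0,0,0.02],[0.005,0,-0.001,0,0,0,0.02],[0.005,0,-0.0005,0,0,0,0.02],[0.003,0,0,0,0,0,0.02],[0,0,0,0,0,0,0.065],[0,0,0,0,0,0,0.065],[0,0,0,0,0,0,0.065],[0,0,0,0,0,0,0.065],[0,0,0,0,0,0,0.065],[0,0,0,0,0,0,0.065]]'
python3 -m jog '[[0,0,-0.02,0,0,0,0.065],[0,0,-0.03,0,0,0,0.065],[0,0,-0.03,0,0,0,0.065],[0,0,-0.03,0,0,0,0.065],[0,0,-0.03,0,0,0,0.065],[0,0,0,0,0,0,0.065],[0,0,0,0,0,0,0.065],[0,0,0,0,0,0,0.065]]'
python3 - <<'E'
from wm import *
st()
a=cv2.imread("pics/side0.png");b=wells("side");
cd=env.get_calibration("side");c=env.get_calibration("wrist");w=env.read_camera("wrist")
# change map against the start: reports regions that moved
d=cv2.absdiff(cv2.GaussianBlur(a,(5,5),0),cv2.GaussianBlur(b,(5,5),0)).max(2)>45
n,l,s,cen=cv2.connectedComponentsWithStats(d.astype(np.uint8))
for i in range(1,n):
    if s[i,4]>25: print("changed",s[i])
# ball in the wrist picture
u=proj(c,[.4581,-.367,.125])[0]; g=cv2.cvtColor(w,6); x,y=u.astype(int); print("ball pred",u)
m=(g[y-60:y+60,x-60:x+60]<60).astype(np.uint8); print("dark centroid",np.argwhere(m).mean(0)[::-1]+[x-60,y-60])
# flap rim: amber window corners vs the shut prediction
hs=cv2.cvtColor(b,40); am=cv2.inRange(hs,(5,150,90),(22,255,255)); am[230:]=0; am[:90]=0; am[:,:150]=0; am[:,360:]=0
ys,xs=np.nonzero(am); print("amber centroid",xs.mean(),ys.mean(), xs.min(),xs.max(),ys.min(),ys.max())
W=lambda P:R.from_euler("z",.0555).apply(P)+[.5578,.1688,0]
for ang in(0,.05,.1):
    q=np.array([[X,.1-r*np.cos(ang)+.008*np.sin(ang),.066+r*np.sin(ang)+.008*np.cos(ang)] for X,r in((-.138,.213),(.138,.213),(0,.1065))]); print(ang,proj(cd,W(q)).round(1).tolist())
wh=cv2.inRange(b,(150,150,150),(255,255,255)); ys,xs=np.nonzero(wh[150:230,190:340]); i=np.argmin(xs-1.0*ys); j=np.argmax(xs+ys)
print("white bottom-left",xs[i]+190,ys[i]+150,"bottom-right",xs[j]+190,ys[j]+150)
for u in(220,257,295): print(u,b[170:225:1,u].max(1).tolist())
E
```

```text
time_s: 40.18
tool_pos: [0.4584, -0.3675, 0.1059]
tool_rot: [180.0, 0.0, 135.0]
force: [-0.2, 0.3, -0.5]
grip_width: 0.0623
grasp_force: 0.0
time_s: 40.85
tool_pos: [0.4579, -0.3673, 0.2452]
tool_rot: [-180.0, -0.0, 135.0]
force: [-0.5, -0.8, -0.1]
grip_width: 0.0649
grasp_force: 0.0
40.85 [ 0.4579 -0.3673  0.2452] [-1.7998e+02 -3.0000e-02  1.3503e+02] [-0.5 -0.8 -0.1] 0.06492108548569432 0.0
side [272.  76.] 16 [685.1 633.5  23.5]
side [25. 98.] 25 [-105.4  691.1   23.5]
side [372. 261.] 414 [ 749.8 -143.6   23.5]
changed [  93    0   73   40 1296]
changed [    0     0   326   364 37811]
changed [160   6  10  22 125]
changed [168   9  30  27 459]
changed [ 0 57 26 18 73]
changed [22 64  8  6 34]
changed [  0  75  18  21 165]
changed [ 15  78  22  19 267]
changed [ 10 180  11  30 118]
changed [ 300  185   72   71 1576]
changed [282 188  38  17 391]
changed [313 229  12   7  56]
changed [336 287  30  30 183]
changed [264 291   6   9  34]
changed [237 297  10  12  52]
changed [328 323  13  38 290]
changed [ 199  366   95   54 2439]
ball pred [285.68154473 203.53947511]
dark centroid [2
[... 334 characters left out ...]
2, 72, 72, 74, 71, 73, 71, 73, 72, 68, 73, 70, 72, 70, 74, 76, 66, 71, 71, 71, 72, 73, 70, 75, 71, 73, 73, 73, 70, 70, 76, 69, 73, 75, 75, 72, 73, 76, 76, 72, 71, 74, 76, 72, 73, 71, 75, 72]
257 [153, 130, 131, 139, 149, 133, 113, 114, 113, 88, 43, 50, 48, 48, 46, 48, 50, 45, 49, 47, 48, 50, 56, 48, 49, 55, 52, 54, 52, 54, 53, 49, 52, 54, 50, 60, 56, 50, 57, 54, 59, 54, 49, 60, 54, 61, 58, 60, 61, 61, 62, 58, 52, 61, 58]
295 [217, 215, 216, 216, 216, 216, 217, 215, 214, 228, 236, 236, 236, 238, 219, 174, 151, 141, 133, 133, 144, 156, 158, 153, 155, 157, 156, 148, 137, 152, 167, 164, 165, 144, 110, 103, 102, 98, 99, 98, 105, 103, 103, 105, 104, 100, 94, 100, 100, 100, 103, 104, 103, 102, 101]
```

```bash
python3 -c "
from cell import env
print(env.sign_off())"
```

```text
the job is handed in; nothing more can be done
None
```

Handed in with every step done in order: limit switch pressed and released, all three moulds (the only ones on the bench) laid flat in the box, flap shut, joystick held over for about 3.5 s and released; after the last picture I judged the flap and joystick from measurements only.

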